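Stand the tipped coffee caddy back up and close it

ROBOT

A 6-joint arm with a two-finger parallel gripper is mounted at the origin on the work surface. World frame = base frame: x ahead of the robot, y to its left, z up, the work surface at z = 0. Lengths are in mm, angles in degrees, forces in N, time in s.
With the tool pointing down it reaches from about 350 to 850 mm from the base axis. Payload 8.1 kg.
Tool frame: the origin (TCP) lies at the very end of the fingers, on their centre line; the grasp point (between the pads) lies 19 mm behind it (r.grip_depth is the distance from the TCP to the grasp point, in mm); y points along the fingers, z is the direction in which the jaws open and shut, and the axes are right-handed (so a half turn about y gives the same grasp; the last joint's range is limited). The gripper opens to 85 mm and grips with 20 to 120 N. Pads are 22 mm wide; open, the fingers measure 114 mm over their backs; the gripper's body (76 mm by 85 mm) begins 54 mm behind the grasp point. The pads swing forward as they close: fully open they stand 13 mm farther back than shut.
Start: joints at [-69.981, 7.471, 85.268, -0, 87.261, -4.893], TCP at [252.757, -544.168, 231.292] pointing down, gripper open.
Joint ranges: [-169.43, 169.43], [-51.17, 129.36], [1.28, 143.12], [-76.62, 256.62], [0, 156.53], [-152.29, 152.29]. Speed limits (degrees/s): [136.94, 136.94, 159.86, 180, 180, 180].

INTERFACE

Orientations are given as [roll, pitch, yaw] about the fixed x, y, z axes, in that order (R = Rz(yaw) Ry(pitch) Rx(roll)).
In Python, from bench import readout, eyes, r gives the robot as it stands. The module is installed in compiled form; this text tells all that it offers.
- The arm moves only by the tool move_arm, never from a script. Its argument "motion" is text: rows parted by semicolons, each of 6 numbers parted by spaces: the shift along the world's x, y, z in cm, then the turn, a rotation vector about the world's x, y, z in degrees. A call has 1 to 10 rows; each row is the pose to reach, as a shift and turn from the pose commanded when the call began; what a row does not reach only later rows make up. A row lasts 1/12 s, in which the tool goes at most 41.7 mm and 7.16 degrees, less where a joint would pass 70% of its speed; a pose out of reach is approached as far as the arm can. A call with a gripper value outside its range is refused whole. "fingers" is the finger opening in cm, from 0 to 8.54, set as the call begins (left out, the last holds). The fingers move at their own pace and stop on an object; "squeeze" is the grip in N (left out, the last holds). Time passes only in rows, so rows that repeat a pose let the fingers close. It gives the time, the measured TCP pose, the force and the opening at its end, in the units of the state.
- readout.sense(): the state, without advancing time (a new reading comes with each control period).
- eyes.snapshot(name): name is "scene" or "top" or "wrist"; returns a dict with "image" (420x560x3 uint8, blue, green, red), "fx", "fy", "cx", "cy" (pixels), "world_to_cam" (4x4, takes a point from world to camera coordinates). Camera axes: x right, y down, z forward; pixel columns grow to the right and rows downward; lengths in mm; the calibration is good to about 2 mm. A picture is of the moment at which its call begins. There is no depth.
- r.hand_in(): hands the job in, once; it reports no verdict.
The state is a dict: "time": time; "joint_pos": joint angles; "qd": joint speeds; "joint_efforts": joint torques, N m; "tool_pos": TCP position; "tcp_rot": TCP orientation; "ft_force": force on the tool from outside, world axes, zero at the start; "wrist_torque": the same for the moment, N m; "finger_gap": finger opening in mm.
Only numpy, scipy, OpenCV 4.12 (cv2) and the standard library are available. Lean on these libraries where they do the work, as an engineer would, in place of code of your own. Each camera call takes 0.05 s, during which the arm holds its last target. There are 200 camera calls.

TASK

One of the coffee caddies has tipped sideways and is leaning on the knock box, and the jolt has worked its push-on lid part way up. Push the caddy back upright with the fingers so that it stands flat on the counter where its foot is now, without picking it up, then press its lid down until it is fully home. Leave the other tins, cups and tools where they are.

Things in the scene. Friction and masses are not known exactly. Their poses are not given: they have to be found in the camera images.
- caddy: the tipped caddy: plain tinplate box 110 mm (own x) by 90 mm (own y), 200 mm tall with the lid home, 212 mm with it fully raised, 0.4 to 0.7 kg, not to be gripped. Origin: centre of its underside; own z runs up to the lid. It starts leaning 33 degrees to its own -y side, on that side's bottom edge (own y = -45 mm) and against the knock box's rim, its top overhanging the box
- caddy_foot (a point): middle of the caddy's bottom edge on its own -y side (110 mm long, along own x), on the counter: the edge it rests on while tipped and turns about as it is pushed up. The caddy balances at about 24 degrees of lean and with less drops onto its base by itself; 1 to 2 N at its top pushes it up
- caddy_lid (a joint): how far the caddy's lid has been pressed down, in m: 0 = fully raised, 12 mm proud; 0.012 = fully home on the caddy's shoulder. It starts between 0 and 0.003. Stiff: it needs about 5 to 8 N along the caddy's own z and stays where it is left; it cannot come off
- caddy_lid_top (a point): centre of the flat top of the lid (110 by 90 mm)
- knock_box: steel knock box that the caddy leans on: open-topped, 150 by 150 by 95 mm tall, 4 mm walls, rubber-sleeved bar across it along own x (top at 79 mm); does not move. Origin: centre of its underside. The caddy's foot edge lies parallel to its +y wall, 62 mm from it, so the caddy is pushed up along the box's own +y
- tin_near: upright tin of the same kind, 110 (own x) by 90 by 200 mm, lid home, in the row beyond the caddy, about 65 mm from where the caddy will stand; origin at the centre of its underside; leave alone
- tin_far: a second upright tin of the same kind, the last in the row; origin at the centre of its underside; leave alone
- portafilter: steel portafilter lying flat: round head 70 mm across, 28 mm tall, black handle reaching 184 mm from the head's centre along own -y; origin under the head's centre; leave alone
- tamper: steel tamper standing on its 58 mm base, 94 mm tall; origin at the centre of its underside; leave alone
- pitcher: steel milk pitcher, 84 mm across, 105 mm tall, handle on own +y, spout on own -y; origin at the centre of its underside; leave alone
- cup: white espresso cup, 66 mm across, 58 mm tall, handle on own +y; origin at the centre of its underside; leave alone
- sugar_jar: glass sugar jar with steel cap, 72 mm across, 125 mm tall, off to one side; origin at the centre of its underside; leave alone
- big_cup: large white cup, 100 mm across, 66 mm tall, off to the other side; origin at the centre of its underside; leave alone

How it is judged:
By the outcome, as a careful person would: the job done as asked, in the order asked, and still so for the second after the job is handed in, with the robot touching nothing.
It also fails if it takes over 43 s, if anything falls off the work surface, if the arm or the gripper's body presses on something with over 40 N, if the wrist force passes 120 N, or if a joint passes its speed limit or range.

## Working session

There is one attempt and no reset: what is moved stays moved. The work goes in short steps, Python scripts to look and compute and a tool call to move; the robot and the scene stay as the last step left them, time stands still between calls to the robot, and variables do not carry over. Pictures are saved under pics/ and viewed, about 8 in all and at most 12, crops included, and the job is handed in when it is done.

Besides the shell and the picture viewer there is one more tool, called after ">>>" as a command line: name --argument value ..., lists and objects as JSON in quotes. move_arm: Moves the arm, as the interface text tells. Its arguments: {"type":"object","properties":{"motion":{"type":"string"},"fingers":{"type":"number"},"squeeze":{"type":"number"}},"required":["motion"]}

```bash
mkdir -p pics; cat > h.py <<'E'
import numpy as np,cv2
from bench import readout,eyes,r
def snap(n,f):
    s=eyes.snapshot(n); cv2.imwrite('pics/'+f,s['image']); np.save('pics/'+f+'.npy',s,allow_pickle=True); return s
def ray(s,u,v):
    M=np.array(s['world_to_cam']);R=M[:3,:3];c=-R.T@M[:3,3]
    return c,R.T@np.array([(u-s['cx'])/s['fx'],(v-s['cy'])/s['fy'],1])
def onz(s,u,v,z=0):
    c,d=ray(s,u,v); return (c+d*(z-c[2])/d[2]).round(1)
def two(s1,p1,s2,p2):
    c1,d1=ray(s1,*p1);c2,d2=ray(s2,*p2)
    t=np.linalg.lstsq(np.c_[d1,-d2],c2-c1,rcond=None)[0]
    a=c1+t[0]*d1;b=c2+t[1]*d2
    return ((a+b)/2).round(1),np.linalg.norm(a-b).round(1)
def load(f): return np.load('pics/'+f+'.npy',allow_pickle=True).item()
E
python3 - <<'E'
from h import *
for n in('scene','top'):
    s=snap(n,n+'0.png'); print(n,ray(s,280,210)[0].round(),ray(s,280,210)[1].round(2))
print(readout.sense())
E
```

```text
scene [ 651.  552. 1189.] [-0.09 -0.47 -0.88]
top [ 273.   -9. 1623.] [ 0.18  0.02 -0.98]
{'time': 0.1, 'joint_pos': array([-6.99788100e+01,  7.51058005e+00,  8.53238214e+01, -9.34298510e-04,
        8.72612130e+01, -4.88934638e+00]), 'qd': array([ 0.02860496,  0.02746041, -0.16869761,  0.0701721 ,  0.08559087,
        0.09207699]), 'joint_efforts': array([ 8.51181721e-05, -5.70951140e+01, -5.01943588e+01, -2.40774998e-04,
        8.13238701e-03, -1.28466922e-04]), 'tool_pos': array([ 252.60082012, -543.68775646,  230.34393123]), 'tcp_rot': array([-9.00953461e+01,  7.21961554e-03, -1.55089424e+02]), 'ft_force': array([-0.59210812, -0.16746586, -0.2396786 ]), 'wrist_torque': array([0.11710985, 0.01252596, 0.07375706]), 'finger_gap': 85.36111293093775}
```

View pics/scene0.png

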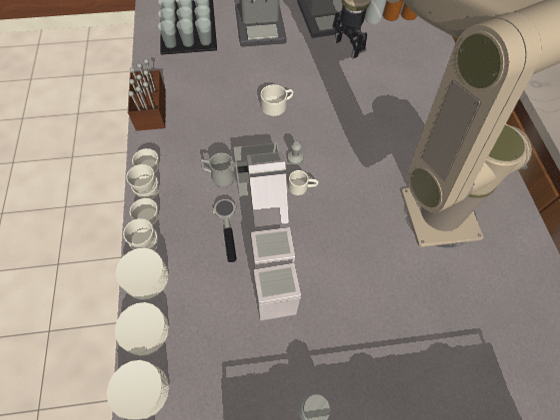

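View pics/top0.png

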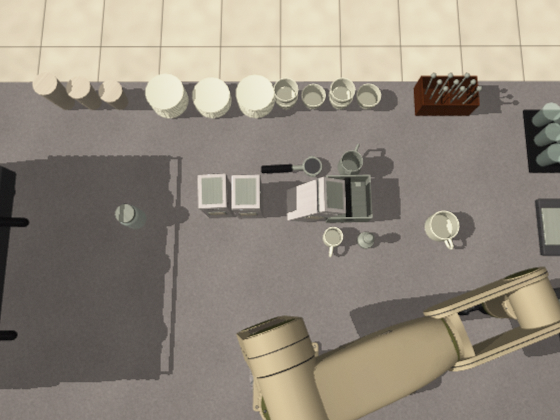

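The top view shows the tins at about (212,193) and (246,193), the leaning caddy around (315,200), the knock box around (350,198), and the cup, tamper, portafilter and pitcher around them. I'll zoom in on the caddy in both views.

```bash
python3 - <<'E'
from h import *
a=load('top0.png')['image'][140:265,190:390]; b=load('scene0.png')['image'][125:325,190:330]
cv2.imwrite('pics/c1.png',cv2.resize(a,None,fx=4,fy=4,interpolation=2)); cv2.imwrite('pics/c2.png',cv2.resize(b,None,fx=3,fy=3,interpolation=2))
s=load('top0.png')
for p in[(280,210),(280,100),(180,210)]: print(onz(s,*p))
E
```

```text
[564.1  19.2   0. ]
[982.9  19.8   0. ]
[564.7 377.3   0. ]
```

View pics/c1.png

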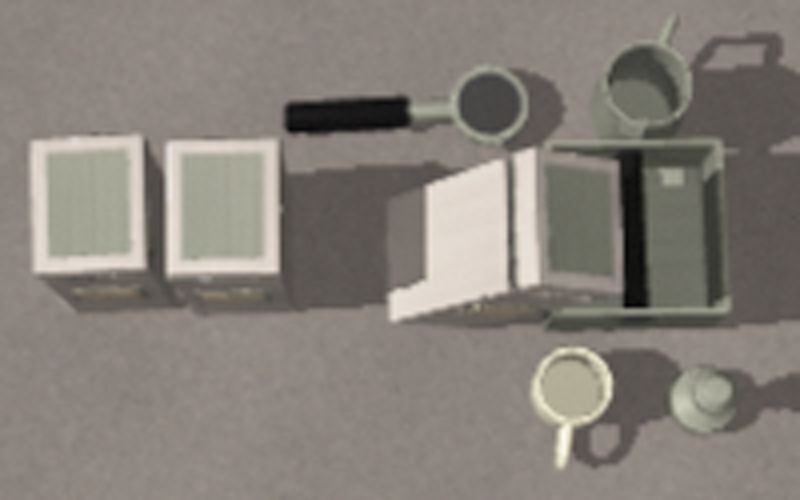

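View pics/c2.png

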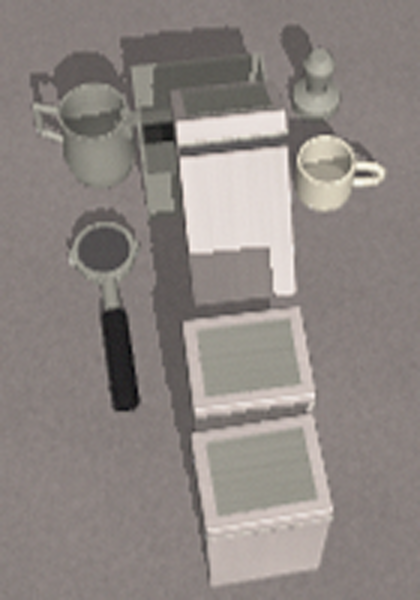

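Both crops show the caddy leaning toward -y over the knock box, with its face and lid corners clear. The cup lies on its near-robot side and the portafilter and pitcher on its far side.

```bash
python3 - <<'E'
from h import *
t=load('top0.png');s=load('scene0.png')
T=lambda u,v:(190+u/4,140+v/4); S=lambda u,v:(190+u/3,125+v/3)
for n,p,z in[('lid+y far',(540,148),226),('lid+y near',(542,288),226),('lid-y far',(618,158),177),('lid-y near',(620,290),177),
 ('box+yfar',(545,143),95),('box-yfar',(725,140),95),('box-ynear',(729,312),95),('box+ynear',(545,322),95),
 ('near tin',(166,142),200),('',(280,140),200),('',(283,270),200),('',(166,275),200),('cuptop',(572,386),58),('tamper top',(714,390),94),('pitch',(648,85),105),('pf',(490,103),28),('bottom+y near',(389,321),49),('bottom +y far',(389,197),49)]:
  print(n,onz(t,*T(*p),z))
print(two(t,T(540,148),s,S(174,115)),two(t,T(542,288),s,S(287,111)))
print(two(t,T(389,321),s,S(296,296)), two(t,T(389,197),s,S(190,303)))
for q in[(174,115),(287,111)]: print(onz(s,*S(*q),226))
for q in[(175,90),(275,85)]: print(onz(s,*S(*q),177))
E
```

```text
lid+y far [ 627.9 -125.1  226. ]
lid+y near [ 517.  -124.8  226. ]
lid-y far [ 631.9 -192.   177. ]
lid-y near [ 523.8 -190.9  177. ]
box+yfar [ 665.6 -140.3   95. ]
box-yfar [ 667.9 -294.1   95. ]
box-ynear [ 519.2 -292.2   95. ]
box+ynear [ 510.9 -137.6   95. ]
near tin [640.  170.3 200. ]
 [641.5  79.5 200. ]
 [536.2  76.2 200. ]
 [532.4 168.  200. ]
cuptop [ 461.4 -162.8   58. ]
tamper top [ 453.5 -277.5   94. ]
pitch [ 713.9 -228.2  105. ]
pf [719.8 -97.4  28. ]
bottom+y near [519.2  -6.8  49. ]
bottom +y far [629.   -6.9  49. ]
(array([ 628.6, -125.3,  222.6]), np.float64(0.3)) (array([ 518.1, -125.3,  211.7]), np.float64(3.0))
(array([519. ,  -5.8,  39.4]), np.float64(3.8)) (array([630.4,  -7.1,  45. ]), np.float64(1.0))
[ 628.6 -122.9  226. ]
[ 518.8 -114.6  226. ]
[ 623.4 -188.2  177. ]
[ 519.9 -182.3  177. ]
```

>>> move_arm --motion "2 2 0 0 0 6; 4.6 4.5 0 0 0 12; 7.2 7 0 0 0 18; 9.8 9.5 0 0 0 24; 12.4 12 0 0 0 30; 15 14.5 0 0 0 36; 17.6 17 0 0 0 42; 20.2 19.5 0 0 0 48; 22.8 22 0 0 0 54; 25.4 24.5 0 0 0 60" --fingers 6

```text
time: 0.93
tool_pos: [507.6, -297.5, 230.9]
tcp_rot: [-90.0, 0.0, -94.8]
ft_force: [0.7, -1.1, 0.4]
finger_gap: 60.0
```

>>> move_arm --motion "2 1.5 0 0 0 3; 4 3 0 0 0 5; 6 4.5 0 0 0 5; 6.7 5.5 -2 0 0 5; 6.7 6 -5 0 0 5; 6.7 6 -7 0 0 5; 6.7 6 -8 0 0 5;6.7 6 -8.3 0 0 5;6.7 6 -8.3 0 0 5;6.7 6 -8.3 0 0 5"

```text
time: 1.77
tool_pos: [574.3, -239.8, 149.7]
tcp_rot: [-89.9, -0.0, -90.1]
ft_force: [0.8, -0.6, 0.7]
finger_gap: 59.8
```

```bash
python3 - <<'E'
from h import *
s=snap('scene','s1.png');w=snap('wrist','w1.png')
b=cv2.resize(s['image'][100:290,160:340],None,fx=3,fy=3,interpolation=2)[:420*1]
b=cv2.resize(b,(420,420)) if 0 else b
im=np.hstack([cv2.resize(s['image'][100:280,170:330],(400,450),interpolation=2),cv2.resize(w['image'],(400,300))[:, :] if 0 else cv2.copyMakeBorder(cv2.resize(w['image'],(400,300)),0,150,0,0,cv2.BORDER_CONSTANT)])
cv2.imwrite('pics/v1.png',im)
q=readout.sense();print(q['time'],q['tool_pos'],q['tcp_rot'],q['ft_force'],q['finger_gap'])
E
```

```text
1.8667 [ 574.72487041 -240.03334011  150.43697   ] [-8.98383737e+01 -8.30605346e-02 -9.01160131e+01] [-1.26638709 -0.4443041   0.37916203] 59.90187477627374
```

View pics/v1.png

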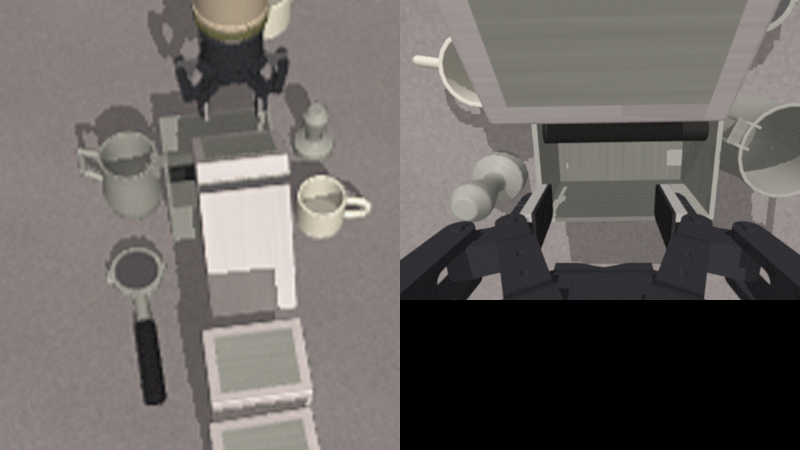

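The wrist view shows the open fingers (x about 545 and 665) centred ahead of the lid's low edge (row 122, columns 485–730), at the right height. Next I push +y gently.

>>> move_arm --motion "0 0.8 0 0 0 0;0 1.6 0 0 0 0;0 2.3 0 0 0 0;0 2.8 0 0 0 0;0 3.2 0 0 0 0;0 3.6 0 0 0 0;0 4 0 0 0 0;0 4.4 0 0 0 0;0 4.8 0 0 0 0;0 5.2 0.1 0 0 0"

```text
time: 2.7
tool_pos: [573.6, -186.8, 149.1]
tcp_rot: [-90.0, 0.0, -90.1]
ft_force: [-0.3, 0.9, 0.2]
finger_gap: 59.9
```

```bash
cat > v.py <<'E'
import sys
from h import *
n=sys.argv[1]
s=snap('scene','s'+n+'.png');w=snap('wrist','w'+n+'.png')
im=np.hstack([cv2.resize(s['image'][100:280,170:330],(400,450),interpolation=2),cv2.copyMakeBorder(cv2.resize(w['image'],(400,300)),0,150,0,0,cv2.BORDER_CONSTANT)])
cv2.imwrite('pics/v'+n+'.png',im)
q=readout.sense();print(q['time'],q['tool_pos'],q['ft_force'])
E
python3 v.py 2
```

```text
2.8 [ 573.81931477 -186.47372292  149.36531257] [-0.62211814  0.27390951 -0.15296991]
```

View pics/v2.png

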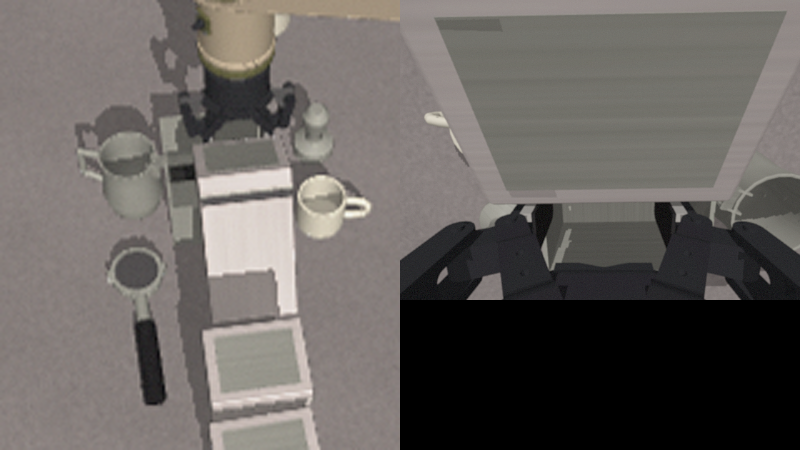

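The scene view shows the lid's front band moved about 10 px towards +y, so the caddy is already rising with both fingers behind the lid's low edge. I'll keep going slowly past balance.

>>> move_arm --motion "0 0.2 0.1 0 0 0;0 0.4 0.2 0 0 0;0 0.6 0.3 0 0 0;0 0.8 0.4 0 0 0;0 1.0 0.5 0 0 0;0 1.2 0.6 0 0 0;0 1.4 0.6 0 0 0;0 1.6 0.6 0 0 0;0 1.8 0.6 0 0 0;0 1.8 0.6 0 0 0"

```text
time: 3.63
tool_pos: [573.7, -168.7, 155.2]
tcp_rot: [-90.0, 0.0, -90.1]
ft_force: [0.0, -0.0, 0.0]
finger_gap: 60.2
```

```bash
python3 v.py 3
```

```text
3.7333 [ 573.72702183 -169.05378128  155.21299585] [-0.35853918  0.61824074 -0.64394121]
```

View pics/v3.png

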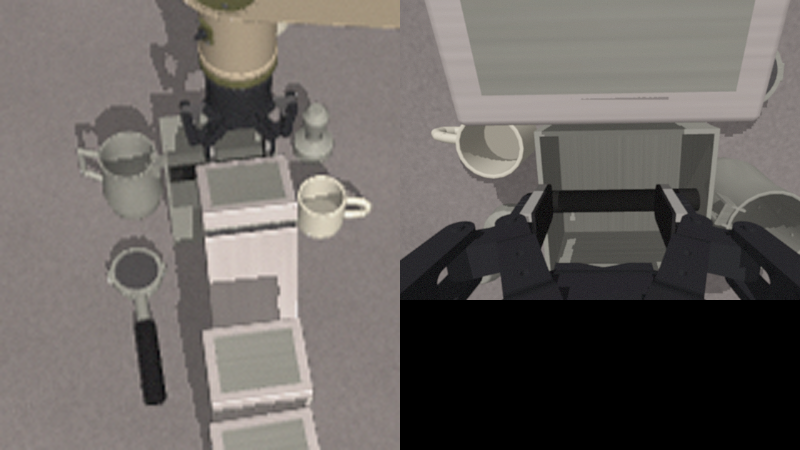

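The lid is now clear of the fingers and falling past balance onto its base. I'll raise the gripper and look.

>>> move_arm --motion "0 0 1.5 0 0 0;0 0 3.5 0 0 0;0 0 6 0 0 0;0 0 8.5 0 0 0;0 0 10.5 0 0 0;0 0 12 0 0 0;0 0 12 0 0 0;0 0 12 0 0 0"

```text
time: 4.4
tool_pos: [574.3, -169.5, 276.0]
tcp_rot: [-89.9, -0.0, -90.1]
ft_force: [0.0, 0.0, -0.5]
finger_gap: 60.2
```

```bash
python3 - <<'E'
from h import *
s=snap('scene','s4.png');t=snap('top','t4.png');w=snap('wrist','w4.png')
im=np.hstack([cv2.resize(s['image'][150:290,200:320],(360,420),interpolation=2),cv2.resize(t['image'][165:225,190:350],(440,165),interpolation=2) if 0 else cv2.copyMakeBorder(cv2.resize(t['image'][160:230,190:300],(440,280),interpolation=2),0,140,0,0,0)])
cv2.imwrite('pics/v4.png',im);print(readout.sense()['tool_pos'])
E
```

```text
[ 573.00258662 -168.94649113  273.19286866]
```

View pics/v4.png

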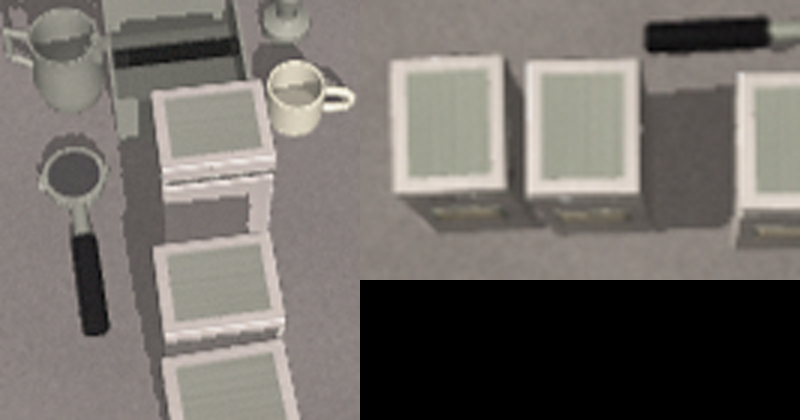

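The caddy stands upright with its lid still proud; scene lid corners are at (152,92), (267,80), (275,160) and (160,175) in the crop. Now locating the lid centre.

```bash
python3 - <<'E'
from h import *
s=load('s4.png');t=load('t4.png')
P=[onz(s,200+u/3,150+v/3,211) for u,v in[(152,92),(267,80),(275,160),(160,175)]]
print(P,np.mean(P,0))
print(onz(t,284.5,178,211),onz(t,284.5,214.5,211))
P=[onz(s,200+u/3,150+v/3,200) for u,v in[(155,247),(272,233),(284,318),(163,337)]]
print('near tin',np.mean(P,0), 'from top ~(587,123)')
E
```

```text
[array([626.4, -72.1, 211. ]), array([514.4, -72.5, 211. ]), array([519.8,  16.3, 211. ]), array([628.1,  19.3, 211. ])] [572.175 -27.25  211.   ]
[628.7   1.4 211. ] [511.9   1.5 211. ]
near tin [587.075 129.    200.   ] from top ~(587,123)
```

>>> move_arm --motion "0 2 0 0 0 0;0 5 0 0 0 0;0 8 0 0 0 0;0 11 0 0 0 0;-0.2 13 0 0 0 0;-0.2 13.4 -1.5 0 0 0;-0.2 13.4 -3.5 0 0 0;-0.2 13.4 -5 0 0 0;-0.2 13.4 -5.3 0 0 0;-0.2 13.4 -5.3 0 0 0" --fingers 0

```text
time: 5.38
tool_pos: [570.1, -34.9, 219.5]
tcp_rot: [-90.3, 0.0, -90.1]
ft_force: [-0.6, 0.7, 0.7]
finger_gap: -0.0
```

```bash
python3 v.py 5; python3 -c "
from h import *
a=load('s5.png')['image'][130:270,200:320];cv2.imwrite('pics/v5.png',np.hstack([cv2.resize(a,(360,420),interpolation=2),cv2.copyMakeBorder(cv2.resize(load('w5.png')['image'],(400,300)),0,120,0,0,0)]))"
```

```text
5.4833 [571.73540077 -35.31374724 222.43957541] [ 0.19937304 -0.31294864  1.51344636]
```

View pics/v5.png

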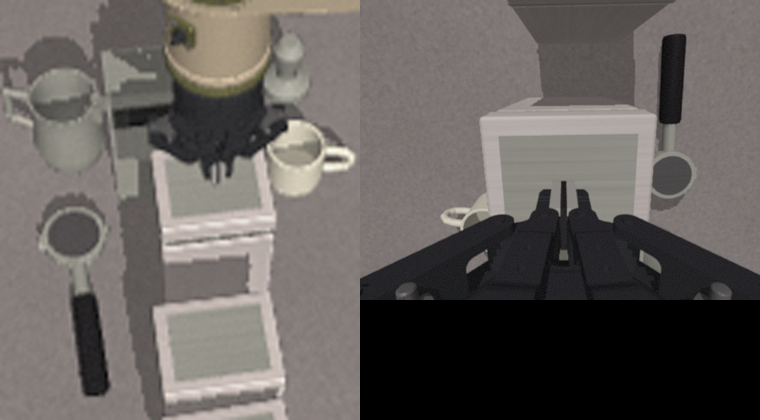

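The closed fingertips are over the middle of the lid: crop (215,180) in the scene view and (562,185) in the wrist view. Pressing down now.

>>> move_arm --motion "0 0 -0.3 0 0 0;0 0 -0.6 0 0 0;0 0 -0.8 0 0 0;0 0 -1 0 0 0;0 0 -1.2 0 0 0;0 0 -1.35 0 0 0;0 0 -1.5 0 0 0;0 0 -1.6 0 0 0;0 0 -1.7 0 0 0;0 0 -1.7 0 0 0"

```text
time: 6.32
tool_pos: [571.8, -35.2, 205.4]
tcp_rot: [-90.0, -0.0, -90.1]
ft_force: [-2.3, -1.2, 4.2]
finger_gap: 0.3
```

>>> move_arm --motion "0 0 -0.1 0 0 0;0 0 -0.2 0 0 0;0 0 -0.3 0 0 0;0 0 -0.4 0 0 0;0 0 -0.45 0 0 0;0 0 -0.5 0 0 0;0 0 -0.5 0 0 0"

```text
time: 6.9
tool_pos: [571.8, -35.2, 200.2]
tcp_rot: [-90.0, -0.0, -90.1]
ft_force: [-0.1, 0.3, 3.2]
finger_gap: 0.1
```

>>> move_arm --motion "0 0 -0.05 0 0 0;0 0 -0.1 0 0 0;0 0 -0.15 0 0 0;0 0 -0.15 0 0 0"

```text
time: 7.23
tool_pos: [572.1, -35.2, 200.1]
tcp_rot: [-89.9, -0.0, -90.1]
ft_force: [-3.5, 0.2, 10.8]
finger_gap: 0.3
```

>>> move_arm --motion "0 0 -0.05 0 0 0;0 0 -0.1 0 0 0;0 0 -0.15 0 0 0;0 0 -0.15 0 0 0"

```text
time: 7.57
tool_pos: [572.7, -35.3, 200.1]
tcp_rot: [-89.8, -0.0, -90.1]
ft_force: [-6.1, 0.3, 18.4]
finger_gap: 0.2
```

The hard stop is at z = 200.1 with 18 N, so the lid is home. Now I release straight up.

>>> move_arm --motion "0 0 0.3 0 0 0;0 0 0.8 0 0 0;0 0 2 0 0 0;0 0 4 0 0 0;0 0 7 0 0 0;0 0 10 0 0 0;0 -3 11 0 0 0;0 -7 11 0 0 0;0 -11 11 0 0 0;0 -15 11 0 0 0"

```text
time: 8.4
tool_pos: [571.8, -186.4, 308.4]
tcp_rot: [-89.9, -0.0, -90.0]
ft_force: [0.8, 0.3, 0.9]
finger_gap: -0.5
```

>>> move_arm --motion "0 -3 0 0 0 0;0 -3 0 0 0 0;0 -3 0 0 0 0"

```text
time: 8.65
tool_pos: [571.3, -216.9, 307.1]
tcp_rot: [-90.0, 0.0, -90.3]
ft_force: [-0.0, 0.4, 1.0]
finger_gap: 0.1
```

```bash
python3 - <<'E'
from h import *
s=snap('scene','s6.png');t=snap('top','t6.png')
cv2.imwrite('pics/v6.png',np.hstack([cv2.resize(s['image'][140:300,190:320],(390,480),interpolation=2),cv2.copyMakeBorder(cv2.resize(t['image'][140:240,190:290],(400,400),interpolation=2),0,80,0,0,0)]))
a=load('top0.png')['image'];print(readout.sense()['ft_force'])
E
```

```text
[-1.05554142 -0.24329682  0.21698435]
```

View pics/v6.png

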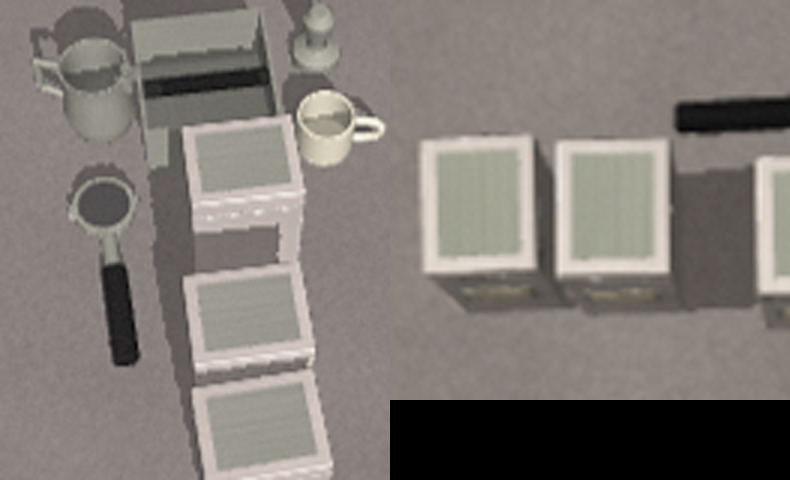

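The view shows the caddy upright with no lid gap (it now matches the other tins), and everything else where it was. One check of the foot position remains before handing in.

```bash
python3 - <<'E'
from h import *
s=load('s6.png');t=load('t6.png')
print('top +y',onz(t,281.5,179.5,200),onz(t,281.5,213,200))
P=[onz(s,190+u/3,140+v/3,200) for u,v in[(183,130),(294,116),(303,186),(190,203)]];print(P,np.mean(P,0))
P=[onz(s,190+u/3,140+v/3,200) for u,v in[(184,281),(299,263),(313,344),(193,362)]];print(np.mean(P,0))
d=np.abs(s['image'].astype(int)-load('scene0.png')['image']).max(2)>40
for n,(a,b,c,e) in dict(tins=(228,320,250,305),pf=(195,265,212,240),pitcher=(150,188,200,234),cup=(168,196,296,320)).items(): print(n,d[a:b,c:e].sum())
print(r.hand_in())
E
```

```text
top +y [626.6  11.1 200. ] [518.6  11.  200. ]
[array([626.1, -69.9, 200. ]), array([516.8, -73. , 200. ]), array([519.6,   5.8, 200. ]), array([627.7,  11.2, 200. ])] [572.55  -31.475 200.   ]
[588.025 127.775 200.   ]
tins 0
pf 0
pitcher 0
cup 0
the job is handed in; nothing more can be done
None
```

The caddy is back upright on its foot and its lid is fully down. I handed the job in at about 9 s of the 43 s allowed, and the hand-in gave no verdict.

- **Pushing it up:** I pushed the lid's overhanging edge towards +y with two open fingers. The force stayed within about 1 N of sensor noise. Past balance, the caddy dropped onto its base by itself.
- **Pressing the lid:** I pressed the middle of the lid with closed fingers until it stopped hard at z ≈ 200.1 mm, with 18 N measured. That matches the 200 mm height with the lid home. I then backed off and left the arm clear of everything.
- **Foot position:** In the last top view the +y face is at y ≈ 11 mm, which puts the foot at about −79 mm. I estimated −80 mm at the start, but those early readings ranged from −77 to −86 mm.
- **Other objects:** The pixels around the tins, portafilter, pitcher and cup did not change between the first and last scene pictures. I did not compare the tamper, sugar jar and large cup this way; the tamper looked in place in the last view, and the arm's path kept well away from the other two.
- **Disagreements:** The scene camera places the caddy's centre about 3 mm further in +y than the top camera does. One top-view edge reading before the press was about 10 mm off, because I picked the edge loosely from a low-resolution crop. The final top view agreed with the expected position.

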